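# Take the battery cover off the portion scale and lean it to drain

## Robot

A 6-joint arm with a two-finger parallel gripper is mounted at the origin on the work surface. World frame = base frame: x ahead of the robot, y to its left, z up, the work surface at z = 0. Lengths are in m, angles in rad, forces in N, time in s.
With the tool pointing down it reaches from about 0.35 to 0.85 m from the base axis. Payload 8.1 kg.
Tool frame: the origin (TCP) lies between the finger pads, 19 mm behind the fingertips; this is the grasp point; z points along the fingers, y is the line along which they close (so a half turn about z gives the same grasp; the last joint's range is limited). The gripper opens to 93 mm and grips with 3 to 60 N. Pads are 15 mm wide; open, the fingers measure 128 mm over their backs; the gripper's body (75 mm by 188 mm) begins 65 mm behind the grasp point.
Start: joints at [-1.355, 0.13, 1.488, -0, 1.523, -0.085], TCP at [0.178, -0.573, 0.237] pointing down, gripper open.
Joint ranges: [-2.96, 2.96], [-0.89, 2.26], [0.02, 2.5], [-1.34, 4.48], [0, 2.73], [-2.66, 2.66]. Speed limits (rad/s): [2.39, 2.39, 2.79, 3.14, 3.14, 3.14].

## Interface

Orientations are given as a rotation vector (axis times angle).
In Python, from station import state, vision, ticket gives the robot as it stands.
- The arm moves only by the tool drive_tool, never from a script. Its argument "motion" is a list of rows, each an object with "translation": the shift along the tool's x, y, z in units of 0.5 m (1.0 is 0.5 m), a list of three; "twist": the turn, a rotation vector about the tool's x, y, z in units of 90 degrees (1.0 is 90 degrees), a list of three. In form: [{"translation": [x, y, z], "twist": [rx, ry, rz]}, ...]. A call has 1 to 20 rows; each row is the pose to reach, as a shift and turn from the pose commanded when the call began, along the tool's axes at that moment; what a row does not reach only later rows make up. A row lasts 1/8 s, in which the tool goes at most 62.5 mm and 10.7 degrees, less where a joint would pass 70% of its speed; a pose out of reach is approached as far as the arm can. A call with a number of a shift or a turn outside -1 to 1 is refused whole. A call with a gripper value outside its range is refused whole. "gripper" is the opening, from 0 (shut) to 1 (fully open), set as the call begins (left out, the last holds). The fingers move at their own pace and stop on an object; the grip force is fixed at half the most. Time passes only in rows, so rows that repeat a pose let the fingers close. It gives the time, the measured TCP pose, the force, the opening and the grip force at its end, in the units of the state.
- state(): the state, without advancing time (a new reading comes with each control period).
- vision.grab_frame(name): name is "scene" or "top" or "wrist"; returns the picture (400x640x3 uint8, red, green, blue); there is no depth.
- vision.calibration(name): a dict with "fov_y" (degrees; the focal length in pixels is half the picture's height over the tangent of half this angle, whatever the lens; pixels are square), "cx", "cy" (the principal point, pixels), "extrinsics" (4x4, takes a point from camera to world coordinates). Camera axes: x right, y up, looking along -z (the intrinsics and any distortion apply to the point x, -y, -z); pixel columns grow to the right and rows downward; lengths in m; the calibration is good to about 2 mm. The wrist camera is an equidistant fisheye: a pixel r from the principal point sees the ray r / f radians off the axis. A picture is of the moment at which its call begins: read the wrist's pose just before it. calibration takes no time and is no camera call; for the wrist camera it gives the pose at the moment of the call.
- ticket.sign_off(): hands the job in; it is judged then, once.
The state is a dict: "time_s": time; "joint_positions": joint angles; "joint_vel": joint speeds; "effort": joint torques, N m; "position": TCP position; "orientation": TCP orientation; "force": force on the tool from outside, world axes, zero at the start; "wrist_torque": the same for the moment, N m; "gripper_width": opening from 0.0 (shut) to 1.0 (fully open); "gripper_force": force on a finger pad.
Only numpy, scipy, OpenCV 4.12 (cv2) and the standard library are available. Lean on these libraries where they do the work, as an engineer would, in place of code of your own. Each camera call takes 0.05 s, during which the arm holds its last target. There are 200 camera calls.

## Task

Take the white battery cover off the sloping front of the portion scale: pinch its snap tab inward towards the grip rib and, keeping it pinched, lift the cover off, tab end first. Then lean the cover on the drip tray to drain, outside face up: its lower edge (the one opposite the tab) set down on the tray floor in front of the rail, the cover resting back against the rail with the tab end above and beyond it, about square to the rail. Set it down without dropping it, let go, and leave everything else on the table where it is.

Things in the scene. Friction and masses are not known exactly. Their poses are not given: they have to be found in the camera images.
- scale: Portion scale, fixed: grey housing 170 mm wide, its front a 30 degree slope that faces -x of its own frame and rises towards its +x, from x = -85 mm to 157 mm high at x = 100 mm; behind it a steel platter 100 x 150 mm at x = 190 mm, top 141 mm high. Origin on the table under the middle of the cover's seat, z up. Side walls beside the cover are 1 mm higher than its face.
- seat (a point): Where the cover's origin is while it is on the scale: middle of the seat plane, 100 mm above the table. (Its axes are those of the scale, not of the slope.)
- lip (a point): Lower lip of the scale's slope, 104 mm wide: a fixed ledge that overhangs the cover's lower edge by 6 mm, 2 mm above its face, and keeps that edge down; its top is 12 mm above the seat plane. This point: mid-thickness, above the edge.
- catch (a point): Catch at the upper end of the slope: the fixed edge under which the tab's hook sits, 79.5 mm up the slope from the seat's middle. Beyond it the housing is flat, level with the seat plane, for 35 mm: room for a finger outside the tab.
- cover: Loose white plastic cover, 0.11 to 0.22 kg: plate 140 x 100 x 6 mm. Origin: centre of its underside; z out of the outer face; x along its length from lower edge (-70 mm) to tab end (+70 mm), at the start up the slope. To take off: press the tab, swing the tab end up 12 degrees about the lower edge (which is under the lip), draw it 12 mm or more along its own +x, then away.
- rib (a point): Centre of the grip rib, same white plastic, upright on the cover: 8 mm thick (cover x = 24 to 32 mm), 60 mm wide in y, from the plate's face z = 6 to z = 36 mm.
- tab_root (a point): Root of the snap tab at cover x = 72, z = -30 mm: the line (along y) about which it flexes. A U-shaped bracket below the plate carries it: x = 51 to 72 mm, 34 mm wide, down to z = -34 mm. The tab is a white plate 4 mm thick, 34 mm wide, rising from here through a 40 mm wide notch in the plate's end to z = 35 mm.
- snap_tab (a joint): Flexing of the tab, rad: 0 relaxed (hooked; leans 0.2 rad outward, outer face at cover x = 78 mm at z = 0, 82 mm at z = 20, 85 mm at its top), 0.26 at its stop (outer face x = 69 mm at z = 20, about upright); the hook is free from 0.2. Pressed at z = 20 mm it takes 2.5 N to start, 13 N to the stop. Pinched to the stop, rib and tab together are 45 mm wide. It springs back.
- cover_grip (a point): Point between rib and tab on the cover, at x = 45, y = 0, z = 29 mm of the cover: a TCP here, tool along the cover's -z and fingers closing along its x, has its fingertips 4 mm above the plate.
- cover_foot (a point): Middle of the cover's lower edge, on its underside: x = -70, y = 0, z = 0 of the cover.
- drip_tray: Grey plastic tray fixed to the table, 170 (x) x 190 (y) mm, walls 12 mm high and 5 mm thick all round, floor 4 mm above the table. Origin: centre of its underside. Over it runs a rail. The leaning cover's lower edge stands on the floor on the -x side of the rail (inner face of that wall at x = -80 mm).
- rail_mid (a point): Middle of the axis of the round steel rail, 10 mm thick, that runs along the tray's y on two posts at y = +-78 mm: 58 mm above the table, at x = 5, y = 0 of the tray.
- tin_scale: Bystander: round gold tin, diameter 72, 32 mm high, on the scale's platter. Origin under its centre.
- tin_front: Bystander: rectangular gold tin 60 x 105 x 28 mm in front of the scale. Origin under its centre.
- tin_side: Bystander: rectangular gold tin 60 x 105 x 28 mm in front of the drip tray. Origin under its centre.
- tub: Bystander: white bowl, diameter 124, 60 mm high, behind the drip tray. Origin under its centre.
- jar: Bystander: glass jar, diameter 72, 100 mm high. Origin under its centre.
- spatula: Bystander: spatula 240 mm long, lying flat.
- tin_stack: Bystander: stack of three round gold tins, diameter 100, 72 mm high in all. Origin under its centre.
Things that resemble listed ones, but are neither listed nor needed, are in the scene too. What is shaped like the cover but orange is not meant.

How it is judged:
On the way, in this order (a step that is already met when the one before it is completed fails the run):
1. the snap tab is pressed in while the cover is still in its seat (value of joint snap_tab above 0.15 rad and distance between cover and seat below 0.008 m), for 0.05 s.
2. the cover is off the scale (distance between cover and seat above 0.1 m), for 0.1 s.
At the end, for the whole second after the job is handed in: Cover released, at rest, leaning on the tray outer face up: tilted 26 to 69 degrees, middle of its lower edge on the tray floor (under 16 mm), at least 15 mm in front of the rail and within 60 mm of the tray's middle line, tab end above the rail's height, square to the rail within 20 degrees (angle between cover's own z axis and vertical between 0.45 and 1.2 rad and z of cover_foot in the frame of drip_tray below 0.016 m and x of cover_foot in the frame of drip_tray between -0.083 and -0.01 m and y of cover_foot in the frame of drip_tray between -0.06 and 0.06 m and z of cover_grip in the frame of drip_tray above 0.065 m and angle between the y axis of cover and the y axis of drip_tray, either way round below 0.35 rad and contact force between cover and drip_tray above 0.2 N and linear speed of cover below 0.02 m/s and angular speed of cover below 0.1 rad/s and contact force between the fingers and cover below 0.05 N); the robot touches nothing.
It fails at once if the cover is dropped (linear speed of cover above 0.6 m/s and contact force between the fingers and cover below 0.05 N).
It fails at once if a bystander is moved by more than 30 mm (distance of any of tin_scale, tin_front, tin_side, tub, jar, spatula, tin_stack from where it was at the start of the episode above 0.03 m).
It also fails if it takes over 48 s, if anything falls off the work surface, if the arm or the gripper's body presses on something with over 40 N, if the wrist force passes 120 N, or if a joint passes its speed limit or range.

## Working session

There is one attempt and no reset: what is moved stays moved. The work goes in short steps, Python scripts to look and compute and a tool call to move; the robot and the scene stay as the last step left them, time stands still between calls to the robot, and variables do not carry over. Pictures are saved under pics/ and viewed, at most 11 in all, crops included, and the job is handed in when it is done.

Besides the shell and the picture viewer there is one more tool, called after "Request:" by a JSON object that holds its "api" and its "payload", one argument or row to a line. drive_tool: Moves the arm, as the interface text tells. Its arguments: {"type":"object","properties":{"motion":{"type":"array","items":{"type":"object","properties":{"translation":{"type":"array","items":{"type":"number"}},"twist":{"type":"array","items":{"type":"number"}}}}},"gripper":{"type":"number"}},"required":["motion"]}

```bash
mkdir -p pics
python3 - <<'E'
from station import state, vision
import cv2,json
for n in("scene","top"):
    cv2.imwrite(f"pics/{n}0.png",vision.grab_frame(n)[:,:,::-1]); c=vision.calibration(n);print(n,c)
s=state();print(s)
E
```

```text
scene {'fov_y': 43.80494145731848, 'cx': 313.9866596876608, 'cy': 201.32550358805938, 'extrinsics': array([[-0.82999743, -0.39400847,  0.39479309,  1.17025185],
       [ 0.55741981, -0.61092528,  0.56218632,  0.93969107],
       [ 0.01968291,  0.6866787 ,  0.72669454,  1.30578696],
       [ 0.        ,  0.        ,  0.        ,  1.        ]])}
top {'fov_y': 47.37016344316669, 'cx': 320.9437632988119, 'cy': 197.31417127627185, 'extrinsics': array([[-0.01644221,  0.98239788, -0.18607539,  0.26574498],
       [-0.99960917, -0.02035897, -0.01915795, -0.00972689],
       [-0.02260904,  0.18568766,  0.98234868,  1.59662043],
       [ 0.        ,  0.        ,  0.        ,  1.        ]])}
{'time_s': 0.1, 'joint_positions': array([-1.35540509e+00,  1.31110902e-01,  1.48917139e+00, -1.94624442e-05,
        1.52298336e+00, -8.54282342e-02]), 'joint_vel': array([-7.94168214e-04, -2.12670805e-03, -3.20625816e-03, -2.82184219e-05,
        2.21210175e-04,  5.92940578e-04]), 'effort': array([ 8.26875894e-04, -5.61340499e+01, -4.93096161e+01,  7.70504074e-02,
        2.90937623e-02, -2.98753355e-05]), 'position': array([ 0.17767721, -0.57258586,  0.23647667]), 'orientation': array([-3.10447373e+00, -4.70497966e-01,  2.01011970e-04]), 'force': array([ 0.31101938, -0.15226139, -0.15370613]), 'wrist_torque': array([-0.01903533, -0.06980902, -0.02315161]), 'gripper_force': 0.0, 'gripper_width': 1.0031581606892055}
```

View pics/scene0.png

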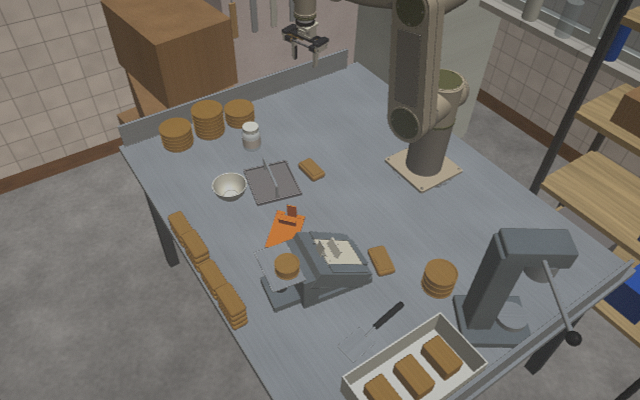

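View pics/top0.png

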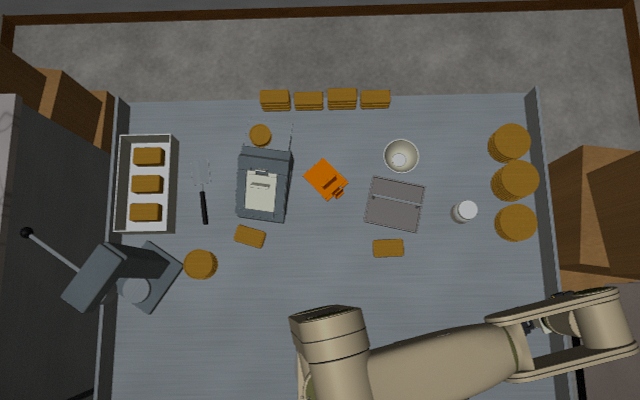

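The scene picture shows the scale at about (335,255), the tray at (272,182) and the orange decoy at (287,228). In the top view the cover is at (262,190) and the tray at (394,203). I'll enlarge both.

Run:
```python
import cv2,numpy as np
a=cv2.imread("pics/top0.png")
A=cv2.resize(a[135:235,230:305],None,fx=5,fy=5,interpolation=cv2.INTER_CUBIC)
B=cv2.resize(a[165:245,355:435],None,fx=5,fy=5,interpolation=cv2.INTER_CUBIC)
B=cv2.copyMakeBorder(B,0,100,0,0,cv2.BORDER_CONSTANT)
cv2.imwrite("pics/c1.png",np.hstack([A,B]))
```

```text
(no output)
```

View pics/c1.png

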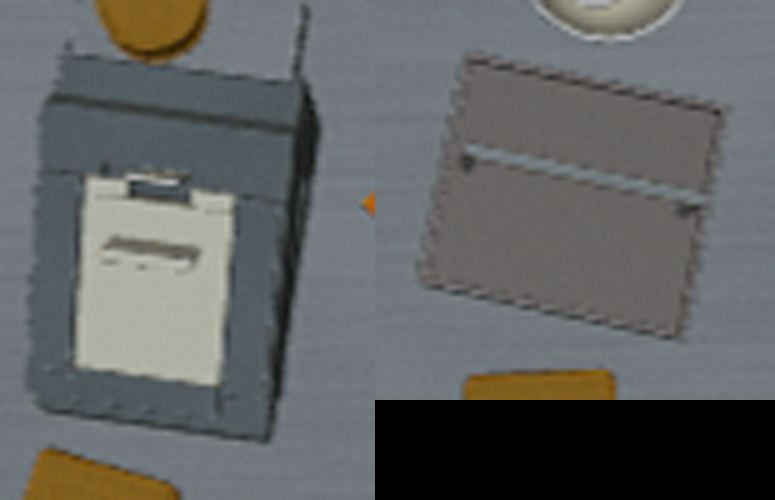

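The left crop shows the cover's corners at about (85,177), (236,195), (220,385) and (75,370), and the rib at (150,250). The right crop shows the tray corners at (468,57), (725,110), (683,338) and (422,285), and the rail from (467,150) to (705,200). Next I fit the poses.

```bash
cat > h.py <<'E'
import numpy as np, cv2
from scipy.optimize import least_squares
from scipy.spatial.transform import Rotation as R
from station import state, vision
def proj(c,P):
    E=c["extrinsics"]; p=(np.atleast_2d(P)-E[:3,3])@E[:3,:3]
    f=200/np.tan(np.radians(c["fov_y"]/2)); return np.c_[c["cx"]+f*p[:,0]/-p[:,2], c["cy"]-f*p[:,1]/-p[:,2]]
def projw(c,P):
    E=c["extrinsics"]; p=(np.atleast_2d(P)-E[:3,3])@E[:3,:3]; f=200/np.tan(np.radians(c["fov_y"]/2))
    x,y,z=p[:,0],-p[:,1],-p[:,2]; r=np.hypot(x,y); k=f*np.arctan2(r,z)/r
    return np.c_[c["cx"]+k*x,c["cy"]+k*y]
def pose(x,y,yaw): 
    T=np.eye(4);T[:3,:3]=R.from_euler('z',yaw).as_matrix();T[:3,3]=x,y,0;return T
def ap(T,P): return np.atleast_2d(P)@T[:3,:3].T+T[:3,3]
SL=np.eye(4);SL[:3,:3]=R.from_euler('y',-np.pi/6).as_matrix();SL[2,3]=.1  # cover in scale
def fit(c,L,px,x0,pr=proj):
    r=least_squares(lambda q:(pr(c,ap(pose(*q),L))-px).ravel(),x0); return r.x,r.fun.reshape(-1,2)
E
python3 - <<'E'
from h import *
c=vision.calibration("top")
A=np.array([[85,177],[236,195],[220,385],[75,370]])/5+[230,135]-.4
L=ap(SL,np.array([[70,50,6],[70,-50,6],[-62,-50,6],[-62,50,6]])/1e3)
q,e=fit(c,L,A,[.6,.25,0]);print("scale",q.round(4),e.round(1).tolist())
print("rib px crop",(proj(c,ap(pose(*q)@SL,[[.028,.03,.036],[.028,-.03,.036]]))-[230,135]+.4)*5)
B=(np.array([[468,57],[725,110],[683,338],[422,285]])-[375,0])/5+[355,165]-.4
L=np.array([[85,95,12],[85,-95,12],[-85,-95,12],[-85,95,12]])/1e3
t,e=fit(c,L,B,[.6,-.1,0]);print("tray",t.round(4),e.round(1).tolist())
print("rail crop",(proj(c,ap(pose(*t),[[.005,.078,.058],[.005,-.078,.058]]))-[355,165]+.4)*5+[375,0])
# scene check
cs=vision.calibration("scene")
print(proj(cs,ap(pose(*q)@SL,np.array([[70,50,6],[70,-50,6],[-62,-50,6],[-62,50,6]])/1e3)).round())
print(proj(cs,ap(pose(*t),L)).round())
E
```

```text
scale [ 0.5724  0.2216 -0.1447] [[-0.1, 0.6], [-0.4, 0.6], [0.2, -0.3], [0.2, -0.9]]
rib px crop [[101.0384918  257.34645733]
 [191.58196365 268.4221742 ]]
tray [ 0.5372 -0.2368 -0.2294] [[-0.7, -0.6], [0.8, -0.4], [0.8, 0.8], [-0.8, 0.1]]
rail crop [[472.37471752 154.42063245]
 [697.66012685 200.94660936]]
[[329. 262.]
 [314. 238.]
 [346. 239.]
 [361. 263.]]
[[257. 203.]
 [243. 169.]
 [286. 159.]
 [302. 192.]]
```

```bash
cat >> h.py <<'E'
G=np.eye(4);G[:3,:3]=np.array([[0,1,0],[1,0,0],[0,0,-1]]).T  # tool axes in cover: x=cy,y=cx,z=-cz
def grasp(x=.0465,y=0,z=.029): g=G.copy();g[:3,3]=x,y,z;return g
def cur():
    s=state();T=np.eye(4);T[:3,:3]=R.from_rotvec(s["orientation"]).as_matrix();T[:3,3]=s["position"];return T
def rel(A,B,n=""):
    D=np.linalg.inv(A)@B;print(n,"tr",(D[:3,3]/.5).round(4).tolist(),"tw",(R.from_matrix(D[:3,:3]).as_rotvec()/(np.pi/2)).round(4).tolist(),"mm",round(np.linalg.norm(D[:3,3])*1e3,1))
S=pose(.5724,.2216,-.1447); TR=pose(.5372,-.2368,-.2294)
E
python3 - <<'E'
from h import *
T=S@SL@grasp(.0465,0,.15); print(T.round(3))
W=T.copy();W[:3,3]=.42,-.15,.36
rel(cur(),W,"1"); rel(W,T,"2")
E
```

```text
[[ 0.144  0.857  0.495  0.538]
 [ 0.99  -0.125 -0.072  0.227]
 [ 0.     0.5   -0.866  0.253]
 [ 0.     0.     0.     1.   ]]
1 tr [0.7133, -0.664, -0.2459] tw [-0.298, 0.1867, -0.6994] mm 502.6
2 tr [0.7794, 0.0014, 0.2476] tw [-0.0, -0.0, 0.0] mm 408.9
```

Request:
{"api": "drive_tool", "payload": {
  "motion": [
    {"translation": [0.713, -0.664, -0.246], "twist": [-0.298, 0.187, -0.7]},
    {"translation": [0.713, -0.664, -0.246], "twist": [-0.298, 0.187, -0.7]},
    {"translation": [0.713, -0.664, -0.246], "twist": [-0.298, 0.187, -0.7]},
    {"translation": [0.713, -0.664, -0.246], "twist": [-0.298, 0.187, -0.7]},
    {"translation": [0.713, -0.664, -0.246], "twist": [-0.298, 0.187, -0.7]},
    {"translation": [0.713, -0.664, -0.246], "twist": [-0.298, 0.187, -0.7]},
    {"translation": [0.713, -0.664, -0.246], "twist": [-0.298, 0.187, -0.7]},
    {"translation": [0.713, -0.664, -0.246], "twist": [-0.298, 0.187, -0.7]},
    {"translation": [0.713, -0.664, -0.246], "twist": [-0.298, 0.187, -0.7]},
    {"translation": [0.713, -0.664, -0.246], "twist": [-0.298, 0.187, -0.7]},
    {"translation": [0.713, -0.664, -0.246], "twist": [-0.298, 0.187, -0.7]},
    {"translation": [0.713, -0.664, -0.246], "twist": [-0.298, 0.187, -0.7]}
  ],
  "gripper": 1
}}

```text
time_s: 1.6
position: [0.4191, -0.1522, 0.3597]
orientation: [2.049, 1.767, 0.472]
force: [0.9, 0.4, 1.2]
gripper_width: 1.001
gripper_force: 0.0
```

Run:
```python
from h import *
s=state();print(s["time_s"],s["joint_positions"].round(2))
rel(cur(),S@SL@grasp(.0465,0,.15))
```

```text
1.6 [-0.67 -0.85  2.12  0.25  1.42 -0.5 ]
 tr [0.7845, 0.0011, 0.2457] tw [-0.0003, 0.0015, -0.0014] mm 411.0
```

Request:
{"api": "drive_tool", "payload": {
  "motion": [
    {"translation": [0.7845, 0.001, 0.2457], "twist": [0, 0, 0]},
    {"translation": [0.7845, 0.001, 0.2457], "twist": [0, 0, 0]},
    {"translation": [0.7845, 0.001, 0.2457], "twist": [0, 0, 0]},
    {"translation": [0.7845, 0.001, 0.2457], "twist": [0, 0, 0]},
    {"translation": [0.7845, 0.001, 0.2457], "twist": [0, 0, 0]},
    {"translation": [0.7845, 0.001, 0.2457], "twist": [0, 0, 0]},
    {"translation": [0.7845, 0.001, 0.2457], "twist": [0, 0, 0]},
    {"translation": [0.7845, 0.001, 0.2457], "twist": [0, 0, 0]},
    {"translation": [0.7845, 0.001, 0.2457], "twist": [0, 0, 0]},
    {"translation": [0.7845, 0.001, 0.2457], "twist": [0, 0, 0]}
  ]
}}

```text
time_s: 2.85
position: [0.5379, 0.2271, 0.2547]
orientation: [2.046, 1.767, 0.474]
force: [0.3, 0.8, -0.2]
gripper_width: 1.0
gripper_force: 0.0
```

Run:
```python
from h import *
s=state();print(s["time_s"],s["joint_positions"].round(2))
rel(cur(),S@SL@grasp(.0465,0,.15))
c=vision.calibration("wrist");im=vision.grab_frame("wrist")[:,:,::-1].copy()
np.save("wc.npy",c,allow_pickle=True);print(c["cx"],c["cy"],c["fov_y"])
big=cv2.resize(im,(800,500),interpolation=cv2.INTER_CUBIC);cv2.imwrite("pics/w1raw.png",im)
P=np.array([[70,50,6],[70,-50,6],[-62,-50,6],[-62,50,6],[24,30,36],[24,-30,36],[32,30,36],[85,17,35],[85,-17,35]])/1e3
u=projw(c,ap(S@SL,P));print(u.round(1).tolist())
cv2.imwrite("pics/w1.png",big)
```

```text
2.85 [ 0.5  -0.3   1.95 -0.35  1.08  0.74]
 tr [-0.001, -0.0012, 0.0029] tw [0.0012, 0.001, -0.0006] mm 1.6
324.4617609302527 199.5658047498609 65.70646984690485
[[348.4, 143.3], [346.8, 241.6], [221.9, 240.6], [213.5, 145.9], [297.5, 169.5], [299.2, 234.6], [306.8, 169.5], [367.5, 183.8], [366.2, 220.5]]
```

View pics/w1.png

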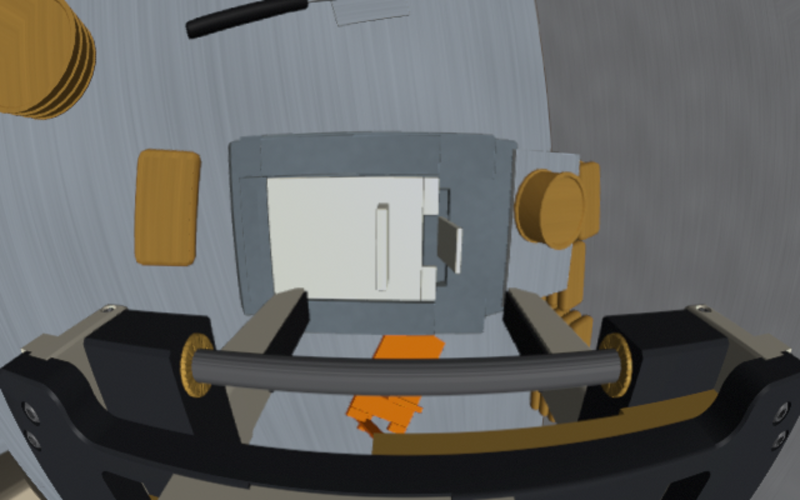

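The wrist picture shows the cover from (268,178) to (440,301), the rib top at (376-388, 204-291) and the tab top edge at (461, 233-272). All lie within about 5 px of the prediction, so I refit.

Run:
```python
from h import *
c=np.load("wc.npy",allow_pickle=True).item()
P=np.array([[70,50,6],[70,-50,6],[-62,-50,6],[-62,50,6],[24,30,36],[24,-30,36],[85,17,35],[85,-17,35]])/1e3
u=np.array([[440,178],[437,301],[275,299],[268,178],[376,204],[377,291],[461,231],[461,273]])/1.25-.2
for w in (slice(None),[0,1,4,5,6,7]):
    q,e=fit(c,ap(SL,P)[w],u[w],[.57,.22,-.14],projw);print(q.round(4),e.round(1).tolist())
    S2=pose(*q)
    rel(cur(),S2@SL@grasp(.0465,0,.15))
```

```text
[ 0.5746  0.2237 -0.1653] [[-0.9, -0.3], [-2.0, -0.2], [2.4, -1.6], [1.9, -0.1], [-0.6, 3.6], [-1.1, -0.7], [0.9, -2.4], [-1.1, 0.7]]
 tr [0.0049, 0.0019, 0.005] tw [0.0014, -0.0058, 0.0108] mm 3.6
[ 0.5754  0.224  -0.1735] [[0.1, -0.2], [-1.7, -0.2], [0.5, 3.1], [-0.5, -1.1], [1.7, -2.4], [-0.5, 0.7]]
 tr [0.0062, 0.0033, 0.0058] tw [0.0014, -0.0084, 0.0153] mm 4.6
```

```bash
sed -i 's/^S=pose([^)]*)/S=pose(.5742,.2233,-.158)/' h.py
python3 - <<'E'
from h import *
rel(cur(),S@SL@grasp(.0475,0,.07));rel(cur(),S@SL@grasp(.0475,0,.03))
E
```

```text
tr [0.0026, 0.003, 0.1647] tw [0.0014, -0.0035, 0.0067] mm 82.4
 tr [0.0022, 0.0028, 0.2447] tw [0.0014, -0.0035, 0.0067] mm 122.4
```

Request:
{"api": "drive_tool", "payload": {
  "motion": [
    {"translation": [0.0026, 0.003, 0.1], "twist": [0.001, -0.003, 0.007]},
    {"translation": [0.0026, 0.003, 0.165], "twist": [0.001, -0.003, 0.007]},
    {"translation": [0.0026, 0.003, 0.2], "twist": [0.001, -0.003, 0.007]},
    {"translation": [0.0023, 0.003, 0.225], "twist": [0.001, -0.003, 0.007]},
    {"translation": [0.0022, 0.003, 0.244], "twist": [0.001, -0.003, 0.007]},
    {"translation": [0.0022, 0.003, 0.244], "twist": [0.001, -0.003, 0.007]}
  ]
}}

```text
time_s: 3.65
position: [0.5994, 0.2208, 0.149]
orientation: [2.056, 1.758, 0.47]
force: [-0.6, -0.1, 0.3]
gripper_width: 0.997
gripper_force: 0.0
```

Run:
```python
from h import *
s=state();print(s["time_s"],s["joint_positions"].round(2))
rel(cur(),S@SL@grasp(.0465,0,.03))
im=vision.grab_frame("wrist")[:,:,::-1].copy()
cv2.imwrite("pics/w2.png",cv2.resize(im[50:300,120:520],(800,500),interpolation=cv2.INTER_CUBIC))
```

```text
3.65 [ 0.43 -0.06  1.94 -0.37  0.85  0.77]
 tr [-0.003, 0.0003, -0.0004] tw [-0.0005, -0.0007, 0.0012] mm 1.5
```

View pics/w2.png

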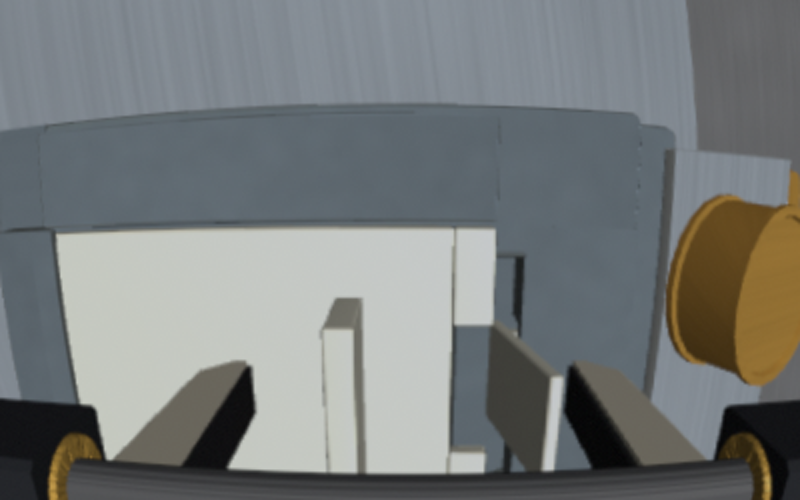

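The picture shows the left finger below the rib (253 against 325) and the right finger just outside the tab (565 against 555), as expected. I close now.

Request:
{"api": "drive_tool", "payload": {
  "motion": [
    {"translation": [0, 0, 0], "twist": [0, 0, 0]},
    {"translation": [0, 0, 0], "twist": [0, 0, 0]},
    {"translation": [0, 0, 0], "twist": [0, 0, 0]},
    {"translation": [0, 0, 0], "twist": [0, 0, 0]},
    {"translation": [0, 0, 0], "twist": [0, 0, 0]},
    {"translation": [0, 0, 0], "twist": [0, 0, 0]},
    {"translation": [0, 0, 0], "twist": [0, 0, 0]},
    {"translation": [0, 0, 0], "twist": [0, 0, 0]}
  ],
  "gripper": 0.3
}}

```text
time_s: 4.7
position: [0.5989, 0.2216, 0.15]
orientation: [2.057, 1.759, 0.471]
force: [-12.0, -0.3, 12.0]
gripper_width: 0.478
gripper_force: 30.1
```

```bash
cat >> h.py <<'E'
def swing(a,dx=0,dz=0):
    M=np.eye(4);M[:3,:3]=R.from_euler('y',-np.radians(a)).as_matrix();p=np.array([-.07,0,0]);M[:3,3]=p-M[:3,:3]@p+M[:3,:3]@[dx,0,dz];return M
E
python3 - <<'E'
from h import *
C=S@SL;A=cur();Ga=np.linalg.inv(C)@A;print(Ga[:3,3]);np.save("Ga.npy",Ga)
for a,dx,dz in[(3,0,0),(6,0,0),(9,0,0),(12,0,0),(12.5,0,0),(12.5,.008,0),(12.5,.016,0),(12.5,.016,.03),(12.5,.016,.1)]: rel(A,C@swing(a,dx,dz)@Ga,(a,dx,dz))
E
```

```text
[0.04630535 0.00216875 0.03094423]
(3, 0, 0) tr [0.0, -0.0036, -0.0121] tw [-0.0333, -0.0001, -0.0001] mm 6.3
(6, 0, 0) tr [0.0001, -0.0078, -0.024] tw [-0.0667, -0.0001, -0.0001] mm 12.6
(9, 0, 0) tr [0.0001, -0.0126, -0.0356] tw [-0.1, -0.0002, -0.0002] mm 18.9
(12, 0, 0) tr [0.0001, -0.018, -0.047] tw [-0.1333, -0.0002, -0.0003] mm 25.2
(12.5, 0, 0) tr [0.0001, -0.019, -0.0489] tw [-0.1389, -0.0002, -0.0003] mm 26.2
(12.5, 0.008, 0) tr [0.0001, -0.0033, -0.0523] tw [-0.1389, -0.0002, -0.0003] mm 26.2
(12.5, 0.016, 0) tr [0.0001, 0.0123, -0.0558] tw [-0.1389, -0.0002, -0.0003] mm 28.6
(12.5, 0.016, 0.03) tr [0.0002, -0.0008, -0.1144] tw [-0.1389, -0.0002, -0.0003] mm 57.2
(12.5, 0.016, 0.1) tr [0.0005, -0.0312, -0.251] tw [-0.1389, -0.0002, -0.0003] mm 126.5
```

Request:
{"api": "drive_tool", "payload": {
  "motion": [
    {"translation": [0, -0.0036, -0.0121], "twist": [-0.0333, 0, 0]},
    {"translation": [0, -0.0078, -0.024], "twist": [-0.0667, 0, 0]},
    {"translation": [0, -0.0126, -0.0356], "twist": [-0.1, 0, 0]},
    {"translation": [0, -0.018, -0.047], "twist": [-0.1333, 0, 0]},
    {"translation": [0, -0.019, -0.0489], "twist": [-0.1389, 0, 0]},
    {"translation": [0, -0.019, -0.0489], "twist": [-0.1389, 0, 0]}
  ]
}}

```text
time_s: 5.45
position: [0.5796, 0.2243, 0.1665]
orientation: [1.903, 1.628, 0.635]
force: [2.3, -1.3, 4.7]
gripper_width: 0.479
gripper_force: 29.7
```

Request:
{"api": "drive_tool", "payload": {
  "motion": [
    {"translation": [0, 0.01, 0], "twist": [0, 0, 0]},
    {"translation": [0, 0.02, 0], "twist": [0, 0, 0]},
    {"translation": [0, 0.034, 0], "twist": [0, 0, 0]},
    {"translation": [0, 0.034, 0], "twist": [0, 0, 0]}
  ]
}}

```text
time_s: 5.95
position: [0.5848, 0.2221, 0.168]
orientation: [1.914, 1.637, 0.617]
force: [-35.5, 10.1, -0.4]
gripper_width: 0.481
gripper_force: 29.9
```

Run:
```python
from h import *
C=S@SL;A=cur();Ga=np.load("Ga.npy")
D=np.linalg.inv(C)@A@np.linalg.inv(Ga)
print("cover moved",(D[:3,3]*1e3).round(1),R.from_matrix(D[:3,:3]).as_rotvec(degrees=True).round(1))
c=vision.calibration("scene");im=vision.grab_frame("scene")[:,:,::-1]
a=cv2.resize(im[215:315,250:400],None,fx=5,fy=5,interpolation=cv2.INTER_CUBIC)
cv2.imwrite("pics/s2.png",a)
```

```text
cover moved [ 4.  -1.9 14. ] [ -0.2 -11.6   0. ]
```

View pics/s2.png

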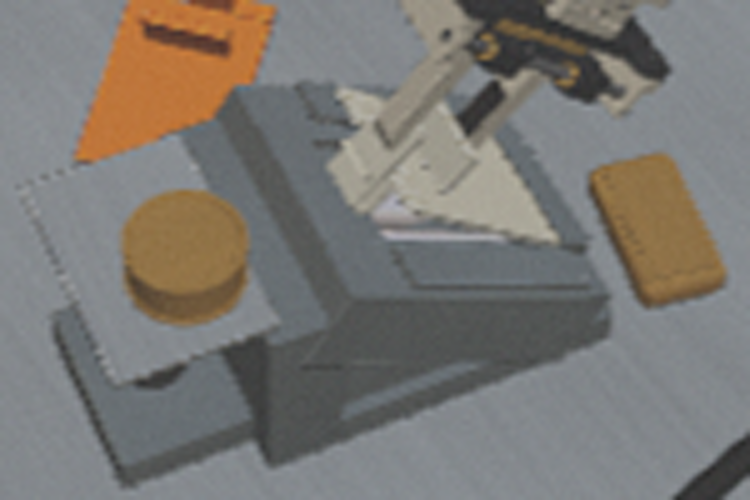

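The picture shows the cover swung up with its lower edge still under the lip. It's at 11.6 degrees, and the bracket's foot is probably still caught on the catch edge. I ease back, swing it further and draw again.

Request:
{"api": "drive_tool", "payload": {
  "motion": [
    {"translation": [0, -0.024, 0], "twist": [0, 0, 0]},
    {"translation": [0, -0.026, -0.01], "twist": [-0.028, 0, 0]},
    {"translation": [0, -0.03, -0.02], "twist": [-0.056, 0, 0]},
    {"translation": [0, -0.03, -0.022], "twist": [-0.062, 0, 0]},
    {"translation": [0, -0.03, -0.022], "twist": [-0.062, 0, 0]}
  ]
}}

```text
time_s: 6.62
position: [0.5731, 0.2247, 0.1743]
orientation: [1.835, 1.57, 0.697]
force: [-0.4, -0.4, -1.5]
gripper_width: 0.482
gripper_force: 29.9
```

Run:
```python
from h import *
C=S@SL;A=cur();Ga=np.load("Ga.npy")
D=np.linalg.inv(C)@A@np.linalg.inv(Ga)
print("foot",(ap(D,[-.07,0,0])*1e3).round(1),"bracket",(ap(D,[.072,0,-.034])*1e3).round(1),R.from_matrix(D[:3,:3]).as_rotvec(degrees=True).round(1))
```

```text
foot [[-65.   -1.   -0.4]] bracket [[80.5 -1.  11.2]] [ -0. -18.   0.]
```

Request:
{"api": "drive_tool", "payload": {
  "motion": [
    {"translation": [0, 0.01, 0], "twist": [0, 0, 0]},
    {"translation": [0, 0.02, 0], "twist": [0, 0, 0]},
    {"translation": [0, 0.032, 0], "twist": [0, 0, 0]},
    {"translation": [0, 0.032, 0], "twist": [0, 0, 0]}
  ]
}}

```text
time_s: 7.12
position: [0.5845, 0.2233, 0.1877]
orientation: [1.834, 1.568, 0.7]
force: [0.4, 0.3, -1.3]
gripper_width: 0.481
gripper_force: 29.9
```

Request:
{"api": "drive_tool", "payload": {
  "motion": [
    {"translation": [0, 0, -0.03], "twist": [0, 0, 0]},
    {"translation": [0, 0.02, -0.08], "twist": [0, 0, 0]},
    {"translation": [0, 0.08, -0.14], "twist": [0, 0, 0]},
    {"translation": [0, 0.12, -0.18], "twist": [0, 0, 0]},
    {"translation": [0, 0.12, -0.18], "twist": [0, 0, 0]}
  ]
}}

```text
time_s: 7.75
position: [0.5583, 0.2283, 0.2952]
orientation: [1.833, 1.566, 0.706]
force: [0.0, 0.3, -1.9]
gripper_width: 0.478
gripper_force: 29.9
```

Run:
```python
from h import *
s=state();print(s["time_s"],s["joint_positions"].round(2))
A=cur();Ga=np.load("Ga.npy");Cp=A@np.linalg.inv(Ga)
c=vision.calibration("wrist");im=vision.grab_frame("wrist")[:,:,::-1].copy()
np.save("wc.npy",c,allow_pickle=True)
cv2.imwrite("pics/w3.png",cv2.resize(im,(800,500),interpolation=cv2.INTER_CUBIC))
P=np.array([[70,50,6],[70,-50,6],[-70,-50,6],[-70,50,6],[24,30,36],[24,-30,36]])/1e3
print((projw(c,ap(Cp,P))*1.25).round().tolist(),ap(Cp,[-.07,0,0]))
def place(xf,th,up=0,zf=.004,yf=0):
    M=np.eye(4);M[:3,:3]=R.from_euler('y',-np.radians(th)).as_matrix();M[:3,3]=[xf,yf,zf+up];f=np.eye(4);f[0,3]=.07;return TR@M@f
T=place(-.071,38.5,.12)@Ga;print(T[:3,3]);rel(A,T)
```

```text
7.75 [ 0.61 -0.41  2.1  -0.71  0.92  1.05]
[[458.0, 206.0], [450.0, 391.0], [209.0, 379.0], [178.0, 211.0], [349.0, 268.0], [357.0, 394.0]] [[0.50445743 0.23506127 0.18769597]]
[ 0.53843157 -0.23486049  0.22061899]
 tr [-0.9218, -0.0393, 0.1745] tw [0.1091, -0.0329, 0.0316] mm 469.5
```

View pics/w3.png

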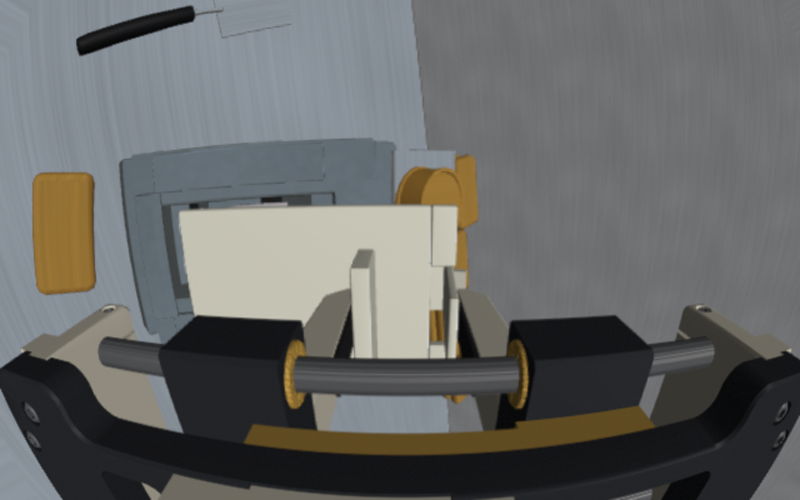

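The cover is held square, with corners at (180,210) and (457,206) as predicted. I carry it above the tray.

Request:
{"api": "drive_tool", "payload": {
  "motion": [
    {"translation": [-0.1, -0.004, 0.015], "twist": [0.011, -0.003, 0.003]},
    {"translation": [-0.2, -0.008, 0.034], "twist": [0.022, -0.007, 0.006]},
    {"translation": [-0.3, -0.012, 0.055], "twist": [0.034, -0.01, 0.01]},
    {"translation": [-0.4, -0.016, 0.075], "twist": [0.046, -0.014, 0.013]},
    {"translation": [-0.5, -0.02, 0.095], "twist": [0.058, -0.018, 0.017]},
    {"translation": [-0.6, -0.025, 0.114], "twist": [0.07, -0.021, 0.02]},
    {"translation": [-0.7, -0.03, 0.132], "twist": [0.082, -0.025, 0.024]},
    {"translation": [-0.8, -0.034, 0.151], "twist": [0.094, -0.028, 0.027]},
    {"translation": [-0.88, -0.037, 0.166], "twist": [0.104, -0.031, 0.03]},
    {"translation": [-0.922, -0.039, 0.1745], "twist": [0.109, -0.033, 0.032]},
    {"translation": [-0.922, -0.039, 0.1745], "twist": [0.109, -0.033, 0.032]},
    {"translation": [-0.922, -0.039, 0.1745], "twist": [0.109, -0.033, 0.032]}
  ]
}}

```text
time_s: 9.3
position: [0.5363, -0.2352, 0.2166]
orientation: [2.009, 1.597, 0.549]
force: [-0.5, 0.3, -0.8]
gripper_width: 0.476
gripper_force: 29.9
```

```bash
cat >> h.py <<'E'
def place(xf,th,up=0,zf=.004,yf=0):
    M=np.eye(4);M[:3,:3]=R.from_euler('y',-np.radians(th)).as_matrix();M[:3,3]=[xf,yf,zf+up];f=np.eye(4);f[0,3]=.07;return TR@M@f
E
python3 - <<'E'
from h import *
s=state();print(s["time_s"],s["joint_positions"].round(2))
A=cur();Ga=np.load("Ga.npy");Cp=A@np.linalg.inv(Ga)
c=vision.calibration("wrist");im=vision.grab_frame("wrist")[:,:,::-1].copy()
cv2.imwrite("pics/w4.png",cv2.resize(im,(800,500),interpolation=cv2.INTER_CUBIC))
P=np.array([[70,50,6],[-70,50,6]])/1e3
print("cover",(projw(c,ap(Cp,P))*1.25).round().tolist())
L=np.array([[85,95,12],[85,-95,12],[-85,-95,12],[-85,95,12],[5,78,63],[5,-78,63]])/1e3
print("tray",(projw(c,ap(TR,L))*1.25).round().tolist())
np.save("wc4.npy",c,allow_pickle=True)
for up in(.12,.06,.03,.01,0): rel(A,place(-.071,38.5,up)@Ga,up)
E
```

```text
9.3 [-0.66 -0.48  2.21  0.36  0.83 -0.6 ]
cover [[458.0, 206.0], [178.0, 211.0]]
tray [[343.0, 127.0], [349.0, 316.0], [187.0, 360.0], [153.0, 136.0], [281.0, 147.0], [296.0, 343.0]]
0.12 tr [0.0017, 0.0081, -0.0039] tw [-0.0043, 0.0018, 0.0003] mm 4.6
0.06 tr [0.0019, -0.0658, 0.0906] tw [-0.0043, 0.0018, 0.0003] mm 56.0
0.03 tr [0.0021, -0.1028, 0.1379] tw [-0.0043, 0.0018, 0.0003] mm 86.0
0.01 tr [0.0021, -0.1275, 0.1694] tw [-0.0043, 0.0018, 0.0003] mm 106.0
0 tr [0.0022, -0.1398, 0.1851] tw [-0.0043, 0.0018, 0.0003] mm 116.0
```

View pics/w4.png

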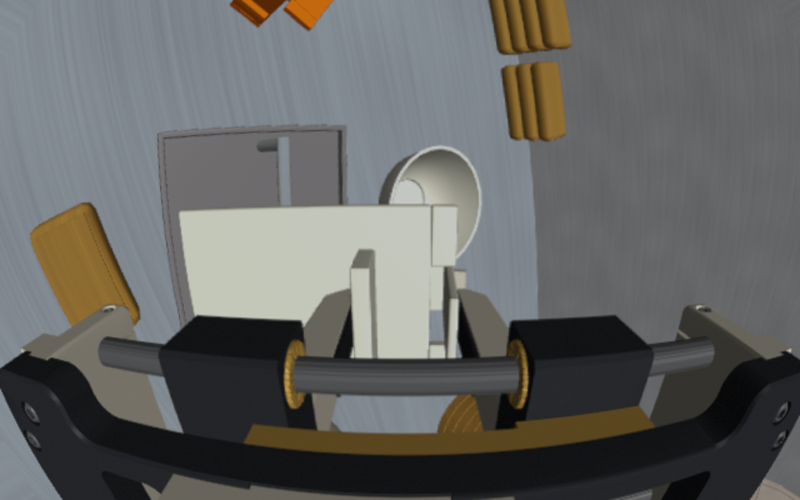

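The picture shows the tray's corners at (158,133) and (347,125), about 4 px to the right of the prediction, so the tray lies about 3 mm further along its x. I correct for that and lower.

```bash
sed -i 's/TR=pose([^)]*)/TR=pose(.5403,-.2365,-.2294)/' h.py
python3 - <<'E'
from h import *
A=cur();Ga=np.load("Ga.npy")
for up in(.06,.03,.012,.005): rel(A,place(-.071,38.5,up)@Ga,up)
E
```

```text
0.06 tr [0.0033, -0.0627, 0.095] tw [-0.0035, 0.0017, 0.001] mm 56.9
0.03 tr [0.0035, -0.0997, 0.1422] tw [-0.0035, 0.0017, 0.001] mm 86.8
0.012 tr [0.0036, -0.1219, 0.1705] tw [-0.0035, 0.0017, 0.001] mm 104.8
0.005 tr [0.0036, -0.1306, 0.1815] tw [-0.0035, 0.0017, 0.001] mm 111.8
```

Request:
{"api": "drive_tool", "payload": {
  "motion": [
    {"translation": [0.003, -0.03, 0.045], "twist": [-0.004, 0.002, 0.001]},
    {"translation": [0.0033, -0.063, 0.095], "twist": [-0.004, 0.002, 0.001]},
    {"translation": [0.0034, -0.085, 0.12], "twist": [-0.004, 0.002, 0.001]},
    {"translation": [0.0035, -0.1, 0.142], "twist": [-0.004, 0.002, 0.001]},
    {"translation": [0.0035, -0.111, 0.157], "twist": [-0.004, 0.002, 0.001]},
    {"translation": [0.0036, -0.122, 0.17], "twist": [-0.004, 0.002, 0.001]},
    {"translation": [0.0036, -0.122, 0.17], "twist": [-0.004, 0.002, 0.001]}
  ]
}}

```text
time_s: 10.22
position: [0.5417, -0.2355, 0.1136]
orientation: [2.003, 1.593, 0.557]
force: [0.3, 0.4, -1.5]
gripper_width: 0.48
gripper_force: 29.9
```

Run:
```python
from h import *
s=state();print(s["time_s"],s["force"].round(1))
A=cur();Ga=np.load("Ga.npy");Cp=A@np.linalg.inv(Ga);I=np.linalg.inv(TR)@Cp
print("foot in tray",(ap(I,[-.07,0,0])*1e3).round(1),R.from_matrix(I[:3,:3]).as_rotvec(degrees=True).round(1))
im=vision.grab_frame("scene")[:,:,::-1]
cv2.imwrite("pics/s5.png",cv2.resize(im[120:230,205:345],None,fx=5,fy=5,interpolation=cv2.INTER_CUBIC))
for up in(.006,.003,0,-.003): rel(A,place(-.071,38.5,up)@Ga,up)
```

```text
10.225 [ 0.3  0.4 -1.5]
foot in tray [[-70.4  -0.9  16.8]] [ -0.  -38.6  -0. ]
0.006 tr [0.0018, -0.0093, 0.0104] tw [0.0011, 0.0001, -0.0001] mm 7.0
0.003 tr [0.0018, -0.013, 0.0151] tw [0.0011, 0.0001, -0.0001] mm 10.0
0 tr [0.0018, -0.0168, 0.0198] tw [0.0011, 0.0001, -0.0001] mm 13.0
-0.003 tr [0.0018, -0.0205, 0.0245] tw [0.0011, 0.0001, -0.0001] mm 16.0
```

View pics/s5.png

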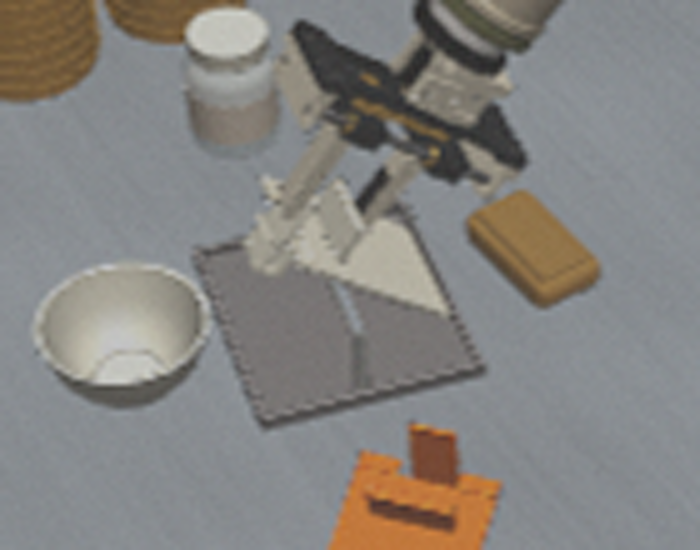

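The picture shows the cover over the tray, lying across the rail, with its lower edge inside the front wall at (445,310). I lower the last 13 mm slowly.

Request:
{"api": "drive_tool", "payload": {
  "motion": [
    {"translation": [0.0018, -0.006, 0.006], "twist": [0, 0, 0]},
    {"translation": [0.0018, -0.0093, 0.0104], "twist": [0, 0, 0]},
    {"translation": [0.0018, -0.012, 0.014], "twist": [0, 0, 0]},
    {"translation": [0.0018, -0.0145, 0.017], "twist": [0, 0, 0]},
    {"translation": [0.0018, -0.0168, 0.0198], "twist": [0, 0, 0]},
    {"translation": [0.0018, -0.0168, 0.0198], "twist": [0, 0, 0]}
  ]
}}

```text
time_s: 11.02
position: [0.5418, -0.2347, 0.1013]
orientation: [2.002, 1.593, 0.558]
force: [-3.5, 0.2, 1.9]
gripper_width: 0.481
gripper_force: 29.9
```

Request:
{"api": "drive_tool", "payload": {
  "motion": [
    {"translation": [0, -0.003, 0], "twist": [0, 0, 0]},
    {"translation": [0, -0.006, 0], "twist": [0, 0, 0]},
    {"translation": [0, -0.006, 0], "twist": [0, 0, 0]}
  ]
}}

```text
time_s: 11.4
position: [0.5403, -0.2349, 0.1007]
orientation: [2.0, 1.591, 0.558]
force: [2.7, -0.1, 5.1]
gripper_width: 0.474
gripper_force: 29.8
```

Both the rail and the floor carry it now. I open in stages.

Request:
{"api": "drive_tool", "payload": {
  "motion": [
    {"translation": [0, 0, 0], "twist": [0, 0, 0]},
    {"translation": [0, 0, 0], "twist": [0, 0, 0]},
    {"translation": [0, 0, 0], "twist": [0, 0, 0]},
    {"translation": [0, 0, 0], "twist": [0, 0, 0]}
  ],
  "gripper": 0.58
}}

```text
time_s: 11.9
position: [0.5397, -0.2346, 0.0998]
orientation: [2.002, 1.592, 0.557]
force: [5.2, -1.5, 5.3]
gripper_width: 0.583
gripper_force: 3.3
```

Request:
{"api": "drive_tool", "payload": {
  "motion": [
    {"translation": [0, 0, 0], "twist": [0, 0, 0]},
    {"translation": [0, 0, 0], "twist": [0, 0, 0]},
    {"translation": [0, 0, 0], "twist": [0, 0, 0]},
    {"translation": [0, 0, 0], "twist": [0, 0, 0]},
    {"translation": [0, 0, 0], "twist": [0, 0, 0]}
  ],
  "gripper": 0.93
}}

```text
time_s: 12.52
position: [0.5387, -0.2335, 0.098]
orientation: [2.004, 1.594, 0.557]
force: [-0.7, 0.2, -0.6]
gripper_width: 0.923
gripper_force: 0.0
```

Run:
```python
from h import *
s=state();print(s["time_s"],s["force"].round(1),s["gripper_force"])
im=vision.grab_frame("wrist")[:,:,::-1].copy()
cv2.imwrite("pics/w6.png",cv2.resize(im[50:300,120:520],(800,500),interpolation=cv2.INTER_CUBIC))
```

```text
12.525 [-0.7  0.2 -0.6] 0.0
```

View pics/w6.png

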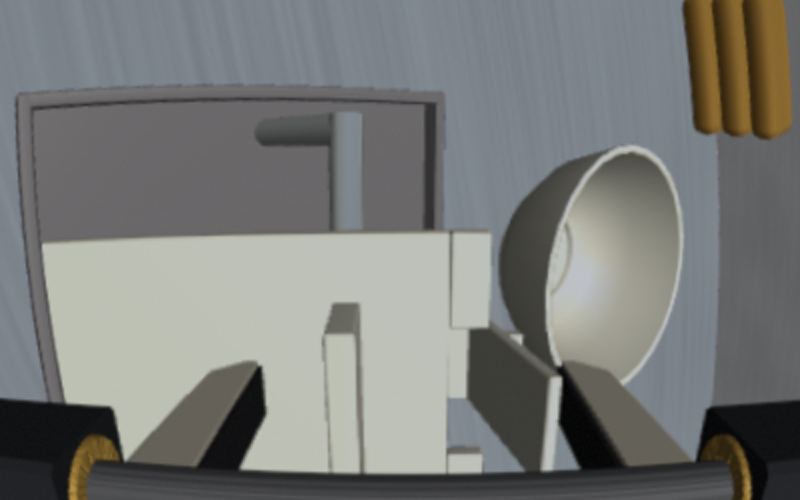

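The cover leans on the rail with its lower edge just inside the front wall (42 against 35), and both fingers are free. I retreat along the tool axis.

Request:
{"api": "drive_tool", "payload": {
  "motion": [
    {"translation": [0, 0.005, 0], "twist": [0, 0, 0]},
    {"translation": [0, 0.005, -0.03], "twist": [0, 0, 0]},
    {"translation": [0, 0.005, -0.08], "twist": [0, 0, 0]},
    {"translation": [0, 0.005, -0.16], "twist": [0, 0, 0]},
    {"translation": [0, 0.005, -0.24], "twist": [0, 0, 0]},
    {"translation": [0, 0.005, -0.24], "twist": [0, 0, 0]},
    {"translation": [0, 0.005, -0.24], "twist": [0, 0, 0]}
  ],
  "gripper": 1
}}

```text
time_s: 13.45
position: [0.4685, -0.2179, 0.1943]
orientation: [2.002, 1.592, 0.557]
force: [0.9, 0.6, 0.1]
gripper_width: 1.0
gripper_force: 0.0
```

Run:
```python
from h import *
s=state();print(s["time_s"],s["force"].round(1),s["joint_positions"].round(2))
c=vision.calibration("wrist");im=vision.grab_frame("wrist")[:,:,::-1].copy()
cv2.imwrite("pics/w7.png",cv2.resize(im,(800,500),interpolation=cv2.INTER_CUBIC))
P=np.array([[70,50,6],[70,-50,6],[-70,-50,6],[-70,50,6]])/1e3
for xf,th in((-.071,38.5),(-.076,36)): print((projw(c,ap(place(xf,th),P))*1.25).round().tolist())
```

```text
13.45 [0.9 0.6 0.1] [-0.76 -0.73  2.41  0.41  0.91 -0.69]
[[437.0, 181.0], [435.0, 304.0], [270.0, 302.0], [259.0, 184.0]]
[[432.0, 181.0], [430.0, 303.0], [265.0, 303.0], [253.0, 185.0]]
```

View pics/w7.png

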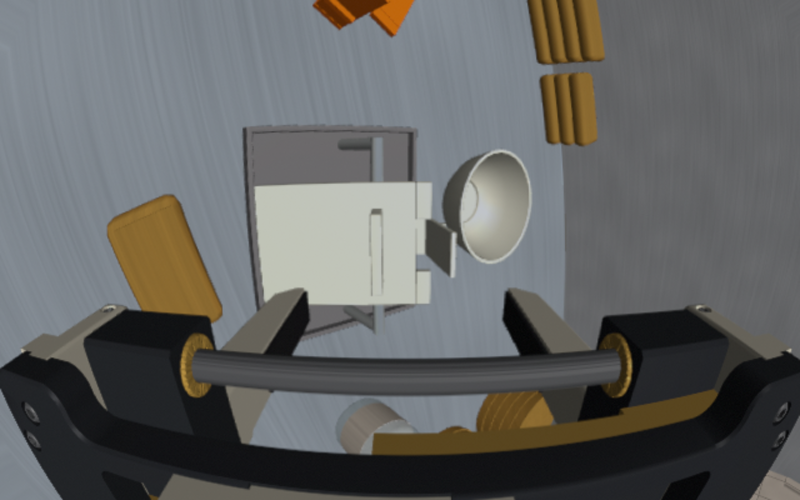

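The picture shows the cover's corners at (431,182), (430,302), (264,305) and (254,186). That matches a foot at x = -76 mm and a tilt of 36 degrees, clear of the gripper.

```bash
python3 -c "
from station import ticket
print(ticket.sign_off())"
```

```text
the job is handed in; nothing more can be done
None
```

The cover is off the scale and leaning on the drip tray's rail, outside face up at about 36 degrees, released. I handed the job in at about 13.5 s; the sign-off gave no verdict.

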